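# Set the test load to its third step

## Robot

A 7-joint arm with a two-finger parallel gripper is mounted at the origin on the work surface. World frame = base frame: x ahead of the robot, y to its left, z up, the work surface at z = 0. Lengths are in m, angles in degrees, forces in N, time in s.
With the tool pointing down it reaches from about 0.425 to 0.875 m from the base axis. Payload 4.7 kg.
Tool frame: the origin (TCP) lies at the very end of the fingers, on their centre line; the grasp point (between the pads) lies 19 mm behind it; z points along the fingers, y is the direction in which the jaws open and shut (so a half turn about z gives the same grasp; the last joint's range is limited). The gripper opens to 87 mm and grips with 3 to 60 N. Pads are 19 mm wide; open, the fingers measure 117 mm over their backs; the gripper's body (75 mm by 190 mm) begins 51 mm behind the grasp point.
Start: joints at [73.058, 18.392, -4.016, 83.108, 1.295, 78.541, -3.26], TCP at [0.198, -0.619, 0.223] pointing down, gripper open.
Joint ranges: [-163.93, 163.93], [-17.29, 119.83], [-79.2, 71.16], [3.27, 140.29], [-89.18, 269.18], [5.43, 117.66], [-154.24, 154.24]. Speed limits (degrees/s): [147.25, 147.25, 180, 180, 180, 180, 180].

## Interface

Orientations are given as [roll, pitch, yaw] about the fixed x, y, z axes, in that order (R = Rz(yaw) Ry(pitch) Rx(roll)).
In Python, from cell import monitor, imaging, ticket, spot_in, pinpoint gives the robot as it stands.
- The arm moves only by the tool servo_tool, never from a script. Its argument "targets" is a list of rows, each a list of 5 numbers: the opening in per cent of the stroke, from 0 (shut) to 100 (fully open), then the shift along the tool's x, y, z in m, then the turn about the tool's z in rad. In form: [[grip, dx, dy, dz, turn], ...]. A call has 1 to 5 rows; each row is the pose to reach, as a shift and turn from the pose commanded when the call began, along the tool's axes at that moment; what a row does not reach only later rows make up. A row lasts 1/8 s, in which the tool goes at most 62.5 mm and 10.7 degrees, less where a joint would pass 70% of its speed; a pose out of reach is approached as far as the arm can. A call with a gripper value outside its range is refused whole. The fingers move at their own pace and stop on an object; "grip_force" is the grip in N (left out, the last holds). Time passes only in rows, so rows that repeat a pose let the fingers close. It gives the time, the measured TCP pose, the force and the opening at its end, in the units of the state.
- monitor.get_obs(): the state, without advancing time (a new reading comes with each control period).
- imaging.read_camera(name): name is "scene" or "top" or "wrist"; returns a dict with "frame" (400x640x3 uint8, blue, green, red), "depth" (400x640 float32, m along the optical axis (not along the pixel's ray), 0 where there is no reading), "K" (3x3 intrinsics, pixels), "world_from_camera" (4x4, takes a point from camera to world coordinates). Camera axes: x right, y down, z forward; pixel columns grow to the right and rows downward; lengths in m; the calibration is good to about 2 mm. A picture is of the moment at which its call begins.
- ticket.sign_off(): hands the job in, once; it reports no verdict.
Trained networks look in the newest picture that a camera, given by its name, has taken for a name from the list of things; names that differ only in an ending like _2 or _b are one class to them, and where a whole thing is asked for, a point or a joint stands for the part that bears it (a point fixed in the world has none). Each returns a list of dicts, best first, with "confidence" (0 to 1); they miss things now and then, are a little off and sometimes report something else, mostly with a low value. They report only what shows in the picture. A call takes as long as a camera call.
- spot_in(camera, label): "at" ([column, row] in pixels, amid what is visible of it).
- pinpoint(camera, label): "at" ([column, row] in pixels: a listed point, or the origin of a listed thing).
The state is a dict: "time_s": time; "qpos": joint angles; "joint_velocities": joint speeds; "effort": joint torques, N m; "tool_pos": TCP position; "tool_rot": TCP orientation; "force": force on the tool from outside, world axes, zero at the start; "wrist_torque": the same for the moment, N m; "grip_width": finger opening in m.
Only numpy, scipy, OpenCV 4.12 (cv2) and the standard library are available. Lean on these libraries where they do the work, as an engineer would, in place of code of your own. Each camera call takes 0.05 s, during which the arm holds its last target.

## Task

The load box is the grey box whose sliding lever has a wide flat bar cap. With the fingertips, push its lever gently from home through three clicks so that it rests in the third notch, never running on into the fourth, and then press the round button on the same box all the way down and let it spring back. Push only, do not grip or lift anything, and leave the other box (ball-ended lever) and the loose things as they are.

Things in the scene. Friction and masses are not known exactly. Their poses are not given: they have to be found in the camera images.
- load_unit: The load box: grey desk box, 140 (local x) x 220 (local y) x 60 high, fixed, with a flat aluminium top panel 60 above the table; origin at the centre of its underside. Turned up to 0.4 rad about the vertical. The lever slot runs along local y at local x = 0; the round button is at local (0, +78). Its lever has the wide flat bar cap.
- load_lever_top (a point): Centre of the top of the load box's lever cap, 33.5 above the panel. The cap is an upright bar 46 (local x, across the slot) x 12 (local y, along the slot) x 30 high, its lower edge 3.5 above the panel; it moves with the lever. Home: local y = -40; the panel behind it is free for 64.
- load_lever (a joint): Lever travel (m) towards the box's +y, towards the button. 0 = home, against the end stop, where it starts. Notches at 0.014, 0.028, 0.042 (third), 0.056, 0.070 (end stop). Push rises to about 8 N, then eases, before each ridge midway between notches; past it the lever snaps some 7 mm ahead into the next notch and the push drops to zero. Needs a slow push: a fast shove can run over several.
- load_button_top (a point): Centre of the top face of the load box's round push button (24 across), 22 above the panel when up, in a fixed black collar 40 across and 12 high, at local (0, 78) of the box, beyond the far end of the slot.
- load_button (a joint): Depth the load box's button is pressed, in m: 0 = up, 0.006 = fully down, which takes 5 N. It springs back.
- fan_unit: The other box: grey desk box, 140 (local x) x 220 (local y) x 60 high, fixed, with a flat aluminium top panel 60 above the table; origin at the centre of its underside. Turned up to 0.4 rad about the vertical. The lever slot runs along local y at local x = 0; the round button is at local (0, +78). Its lever is a thin stem with a ball, 20 across. To be left alone.
- fan_lever (a joint): Travel of the other box's lever, in m; 0 = home. To be left alone; same notches.
- fan_button (a joint): Depth the other box's button is pressed, in m. To be left alone.
- screwdriver: Bystander, loose: screwdriver, 170 long, black handle 26 thick, lying between the two boxes; origin at the centre of its underside.
- paste_jar: Bystander, loose: small plastic jar, 28 across, 50 tall, standing between the two boxes; origin at the centre of its underside.
- heatsink: Bystander, loose: finned heatsink, 70 x 70 x 38; origin at the centre of its underside.
- mug: Bystander, loose: white mug, 76 across, 90 tall; origin at the centre of its underside.
- memory_module: Bystander, loose: memory module, 133 x 31 x 4, lying flat; origin at the centre of its underside.
- case_fan: Bystander, loose: square case fan, 80 x 80 x 25, lying flat; origin at the centre of its underside.
- screw_tray: Bystander, loose: divided plastic screw tray, 140 x 100 x 30; origin at the centre of its underside.

How it is judged (in metres and radians):
On the way, in this order (a step that is already met when the one before it is completed fails the run):
1. the load lever rests in the third notch (value of joint load_lever between 0.0385 and 0.0455 m and velocity of joint load_lever between -0.01 and 0.01 m/s), for 0.2 s.
2. the load box's button is pressed fully down (value of joint load_button above 0.0048 m), for 0.05 s.
At the end, for the whole second after the job is handed in: The load lever rests in its third notch (42 mm from home, within 3.5 mm), the load button has been pressed and is up again (within 1.5 mm), the other box's lever is home (within 4 mm) and its button up (within 1.5 mm), every loose thing is within 15 mm of its starting place (value of joint load_lever between 0.0385 and 0.0455 m and value of joint each of load_button, fan_button below 0.0015 m and value of joint fan_lever below 0.004 m and distance of each of screwdriver, paste_jar, heatsink, mug, memory_module, case_fan, screw_tray from where it was at the start of the episode below 0.015 m); the robot touches nothing.
It fails at once if the load lever runs over into the fourth notch (value of joint load_lever above 0.0495 m).
It fails at once if the load button is pressed before the lever is in the third notch (value of joint load_button above 0.003 m and not (value of joint load_lever between 0.0385 and 0.0455 m)).
It fails at once if the lever is squeezed or pushed with more than 30 N (contact force between the fingers and load_lever above 30 N).
It fails at once if the other box's lever is moved more than 4 mm or its button pressed more than 3 mm (value of joint fan_lever above 0.004 m or value of joint fan_button above 0.003 m).
It fails at once if a loose thing is lifted, carried or knocked more than 15 mm from its place (distance of any of screwdriver, paste_jar, heatsink, mug, memory_module, case_fan, screw_tray from where it was at the start of the episode above 0.015 m).
It also fails if it takes over 59 s, if anything falls off the work surface, if the arm or the gripper's body presses on something with over 40 N, if the wrist force passes 120 N, or if a joint passes its speed limit or range.

## Working session

There is one attempt and no reset: what is moved stays moved. The work goes in short steps, Python scripts to look and compute and a tool call to move; the robot and the scene stay as the last step left them, time stands still between calls to the robot, and variables do not carry over. Pictures are saved under pics/ and viewed, and the job is handed in when it is done.

Besides the shell and the picture viewer there is one more tool, called by a JSON object that holds its "op" and its "data". servo_tool: Moves the arm, as the interface text tells. Its arguments: {"type":"object","properties":{"targets":{"type":"array","items":{"type":"array","items":{"type":"number"}}},"grip_force":{"type":"number"}},"required":["targets"]}

```bash
ls; mkdir -p pics
cat > h.py <<'E'
import numpy as np, cv2
from cell import monitor, imaging, ticket, spot_in, pinpoint
def cam(n):
    return imaging.read_camera(n)
def px2w(c,uv,depth=None,z=None):
    K=np.array(c["K"]);T=np.array(c["world_from_camera"])
    r=np.linalg.inv(K)@np.array([uv[0],uv[1],1.0])
    if z is not None:
        d=T[:3,:3]@r; s=(z-T[2,3])/d[2]; return T[:3,3]+s*d
    if depth is None: depth=c["depth"][int(round(uv[1])),int(round(uv[0]))]
    return T[:3,:3]@(r*depth)+T[:3,3]
def w2px(c,p):
    K=np.array(c["K"]);T=np.linalg.inv(np.array(c["world_from_camera"]))
    q=K@(T[:3,:3]@np.array(p)+T[:3,3]); return q[:2]/q[2]
E
python3 - <<'E'
from h import *
o=monitor.get_obs()
for k in o: print(k,np.round(o[k],4))
for n in ["scene","top"]:
    c=cam(n); cv2.imwrite(f"pics/{n}0.png",c["frame"])
    print(n,np.round(c["world_from_camera"],3).tolist(),c["K"][0][0])
    for l in ["load_lever_top","load_button_top","load_unit","fan_unit"]:
        r=pinpoint(n,l)
        for x in r[:2]: print(l,np.round(x["at"],1),round(x["confidence"],2), np.round(px2w(c,x["at"]),4))
E
```

```text
pics
time_s 0.0
qpos [73.0586 18.4402 -4.0168 83.1751  1.2956 78.5389 -3.2587]
joint_velocities [-0.0071  0.0459  0.1401  0.0111 -0.0291  0.0126  0.0447]
effort [ 8.00000e-04 -4.91285e+01 -4.03200e-01 -3.12536e+01 -6.38000e-02
  4.37000e-02  2.00000e-04]
tool_pos [ 0.1979 -0.6186  0.2214]
tool_rot [-1.798911e+02  5.900000e-03  1.775380e+01]
force [ 0.9988  0.5648 -0.1861]
wrist_torque [ 0.0095 -0.0283  0.0564]
grip_width 0.0871
scene [[0.714, 0.383, -0.586, 1.449], [0.7, -0.387, 0.6, -0.862], [0.003, -0.839, -0.544, 0.849], [0.0, 0.0, 0.0, 1.0]] 496.06003522719834
load_lever_top [230.2 224.5] 0.67 [ 0.5472 -0.2696  0.0931]
load_button_top [261.7 207.6] 0.63 [ 0.5348 -0.1528  0.0851]
load_button_top [400.3 217.5] 0.41 [0.7839 0.1615 0.0181]
load_unit [241.7 243. ] 0.96 [ 0.5976 -0.2745  0.0624]
fan_unit [334.7 183.4] 0.6 [0.5593 0.1192 0.0582]
top [[0.016, -0.995, 0.096, 0.478], [-1.0, -0.015, 0.014, -0.008], [-0.012, -0.096, -0.995, 1.271], [0.0, 0.0, 0.0, 1.0]] 420.34259183438644
load_lever_top [420.4 211.5] 0.44 [ 0.5531 -0.2682  0.0919]
load_button_top [376.4 221.6] 0.45 [ 0.5233 -0.1465  0.0813]
load_unit [399.1 213.6] 0.61 [ 0.5482 -0.2142  0.059 ]
fan_unit [257.8 228.8] 0.97 [0.4979 0.1908 0.0662]
```

View pics/scene0.png

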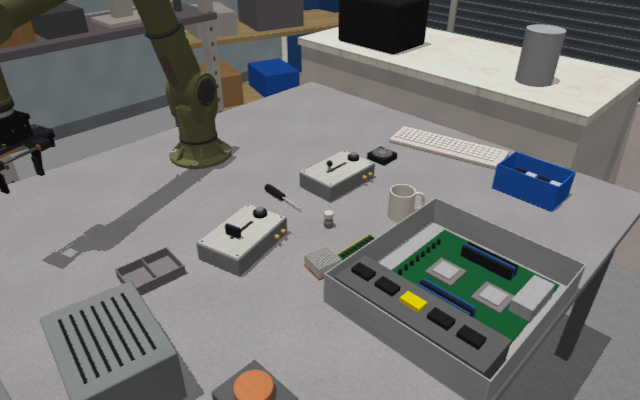

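View pics/top0.png

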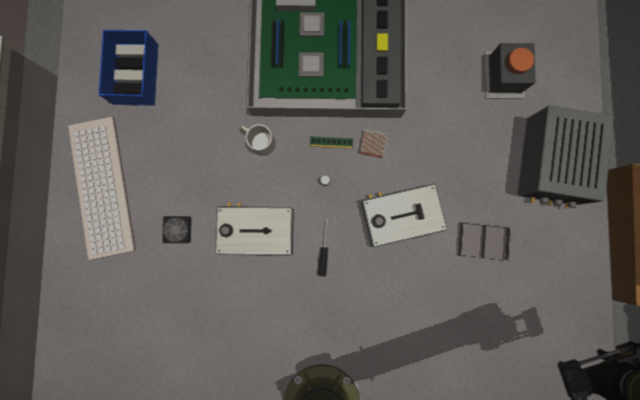

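The scene view shows the load box with its bar cap at about (232,229) and its button at (260,212). In the top view the cap is at (420,211) and the button at (378,221). The ball-lever box is the other one, at about (255,230) in the top view. Next I'll fit the load box's pose from depth.

```bash
cat > fit.py <<'E'
from h import *
c0=np.array([0.548,-0.214])
for n in ["top","scene"]:
    c=cam(n); K=np.array(c["K"]);T=np.array(c["world_from_camera"])
    v,u=np.mgrid[0:400,0:640]; d=c["depth"]
    P=np.stack([(u-K[0,2])/K[0,0]*d,(v-K[1,2])/K[1,1]*d,d],-1)@T[:3,:3].T+T[:3,3]
    near=(d>0)&(np.hypot(P[...,0]-c0[0],P[...,1]-c0[1])<0.17)
    m=near&(abs(P[...,2]-0.06)<0.006)
    k,lab,st,ce=cv2.connectedComponentsWithStats(m.astype(np.uint8))
    i=1+np.argmax(st[1:,4]); m=lab==i
    pts=P[m]; print(n,m.sum(),"zmed",np.median(pts[:,2]))
    ctr,wh,a=cv2.minAreaRect((pts[:,:2]*1000).astype(np.float32)); print("rect",np.round(ctr,1),np.round(wh,1),round(a,2))
    if wh[0]>wh[1]: a-=90
    t=np.deg2rad(a); ey=np.array([-np.sin(t),np.cos(t)]);ex=np.array([np.cos(t),np.sin(t)])
    o=np.array(ctr)/1000
    # cap: top points
    mc=near&(P[...,2]>0.0865)&(P[...,2]<0.1)
    q=P[mc]; L=np.stack([(q[:,:2]-o)@ex,(q[:,:2]-o)@ey],1)
    for nm,s in (("cap",L[:,1]<20e-3),("btn",L[:,1]>40e-3)):
        if s.sum(): print(nm,s.sum(),np.round(L[s].mean(0)*1000,1),np.round(L[s].min(0)*1000,1),np.round(L[s].max(0)*1000,1),q[s][:,2].mean().round(4))
    mb=near&(P[...,2]>0.077)&(P[...,2]<0.0868); q=P[mb]; L=np.stack([(q[:,:2]-o)@ex,(q[:,:2]-o)@ey],1); s=L[:,1]>40e-3
    if s.sum(): print("btn",s.sum(),np.round(L[s].mean(0)*1000,1),q[s][:,2].mean().round(4))
E
python3 fit.py
```

```text
top 3346 zmed 0.060891234690946705
rect [ 545.2 -227.8] [140.  220.1] 14.13
cap 76 [  0.1 -39.1] [-23.  -45.3] [ 22.5 -33. ] 0.0937
btn 2 [ 3.3 73.5] [-2.8 72.1] [ 9.4 74.8] 0.0882
btn 55 [ 0.2 78.5] 0.0823
scene 2304 zmed 0.06037395581549271
rect [ 547.  -234.2] [144.  220.6] 13.18
cap 77 [  1.3 -40.1] [-24.8 -46.6] [ 23.8 -29.2] 0.0917
btn 41 [-0.4 78.4] 0.0816
```

{"op": "servo_tool", "data": {"targets": [[0,0.05,-0.021,0,-0.16],[0,0.1,-0.042,0,-0.32],[0,0.15,-0.063,0,-0.48],[0,0.2,-0.085,0,-0.64],[0,0.25,-0.106,0,-0.8]], "grip_force": 30}}

```text
time_s: 1.23
tool_pos: [0.4051, -0.4407, 0.2229]
tool_rot: [180.0, 0.0, 63.9]
force: [-0.4, 0.4, 0.4]
grip_width: 0.0448
```

```bash
cat > go.py <<'E'
# usage: go.py x y z yawdeg -> shift in tool axes
from h import *
import sys
from scipy.spatial.transform import Rotation as R
o=monitor.get_obs(); t=np.array(list(map(float,sys.argv[1:4])))
Rt=R.from_euler("xyz",o["tool_rot"],degrees=True)
print("t",o["time_s"],"pos",np.round(o["tool_pos"],4),"rot",np.round(o["tool_rot"],2),"F",np.round(o["force"],2),"grip",round(o["grip_width"],4))
print("shift",np.round(Rt.inv().apply(t-o["tool_pos"]),4),"turn",round(-np.deg2rad(float(sys.argv[4])-o["tool_rot"][2]),4))
E
python3 go.py 0.564 -0.303 0.14 104.1
```

```text
t 1.225 pos [ 0.4051 -0.4407  0.2229] rot [1.7996e+02 3.0000e-02 6.3880e+01] F [-0.35  0.43  0.45] grip 0.0448
shift [0.1936 0.082  0.0828] turn -0.7019
```

{"op": "servo_tool", "data": {"targets": [[0,0.045,0.019,0,-0.16],[0,0.09,0.038,0.01,-0.32],[0,0.135,0.057,0.03,-0.48],[0,0.175,0.074,0.06,-0.64],[0,0.193,0.082,0.083,-0.69]]}}

```text
time_s: 1.85
tool_pos: [0.5648, -0.3027, 0.1384]
tool_rot: [180.0, -0.1, 103.4]
force: [0.4, -0.1, 1.1]
grip_width: 0.0012
```

```bash
python3 go.py 0.564 -0.303 0.14 104.1
python3 - <<'E'
from h import *
for n in ["wrist","top","scene"]:
    c=cam(n); cv2.imwrite(f"pics/{n}1.png",c["frame"])
    for l in ["load_lever_top","load_button_top"]:
        for x in pinpoint(n,l)[:2]: print(n,l,np.round(x["at"],1),round(x["confidence"],2), np.round(px2w(c,x["at"],z=0.0935 if "lever" in l else 0.082),4))
E
```

```text
t 1.85 pos [ 0.5648 -0.3027  0.1384] rot [ 1.7997e+02 -7.0000e-02  1.0339e+02] F [ 0.45 -0.07  1.08] grip 0.0012
shift [-0.0001 -0.0008 -0.0016] turn -0.0125
wrist load_lever_top [321.1 168.1] 0.74 [ 0.5584 -0.2672  0.0935]
top load_lever_top [421.8 214.1] 0.67 [ 0.5458 -0.2717  0.0935]
top load_button_top [376.6 218.7] 0.5 [ 0.5314 -0.1469  0.082 ]
scene load_lever_top [230.  224.8] 0.61 [ 0.5483 -0.271   0.0935]
scene load_lever_top [328.9 223.2] 0.2 [ 0.7269 -0.0845  0.0935]
scene load_button_top [261.2 207.7] 0.46 [ 0.5304 -0.1513  0.082 ]
scene load_button_top [397.6 217.2] 0.26 [0.8291 0.0787 0.082 ]
```

View pics/wrist1.png

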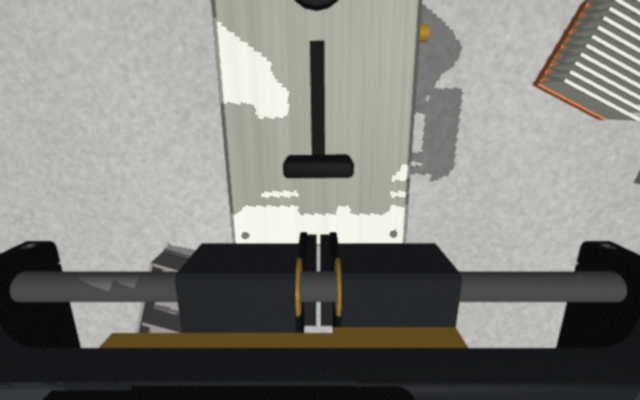

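View pics/scene1.png

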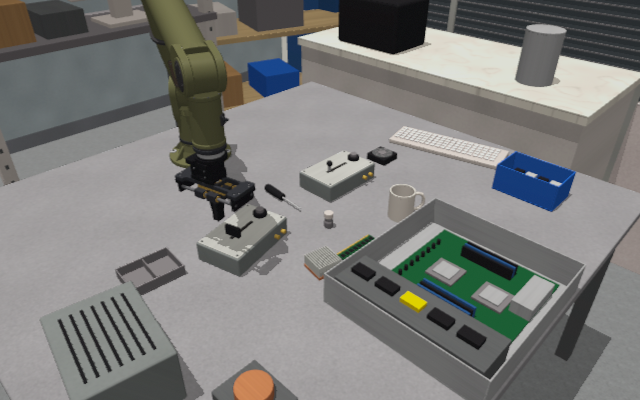

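The wrist view shows the bar cap at (318,166), centred on the closed fingers (column 319), and the slot running straight ahead. I'll descend behind it.

{"op": "servo_tool", "data": {"targets": [[0,0,0,0.02,-0.012],[0,0,0,0.045,-0.012],[0,0,0,0.06,-0.012],[0,0,0,0.066,-0.012],[0,0,0,0.066,-0.012]]}}

```text
time_s: 2.92
tool_pos: [0.5632, -0.3055, 0.0733]
tool_rot: [-180.0, -0.0, 103.8]
force: [1.0, -0.1, 0.8]
grip_width: 0.0007
```

```bash
python3 go.py 0.56 -0.287 0.073 104.1
python3 - <<'E'
from h import *
for n in ["wrist","scene"]:
    c=cam(n); f=c["frame"]
    if n=="scene": f=cv2.resize(f[150:300,150:350],(800,600))
    cv2.imwrite(f"pics/{n}2.png",f)
    for x in pinpoint(n,"load_lever_top")[:1]: print(n,np.round(x["at"],1),round(x["confidence"],2), np.round(px2w(c,x["at"],z=0.0935),4))
E
```

```text
t 2.925 pos [ 0.5632 -0.3055  0.0733] rot [-1.7999e+02 -2.0000e-02  1.0382e+02] F [ 0.97 -0.06  0.78] grip 0.0007
shift [0.0187 0.0013 0.0003] turn -0.005
wrist [325.8 193.2] 0.84 [ 0.5577 -0.2684  0.0935]
scene [232.  222.1] 0.66 [ 0.5422 -0.2599  0.0935]
```

View pics/wrist2.png

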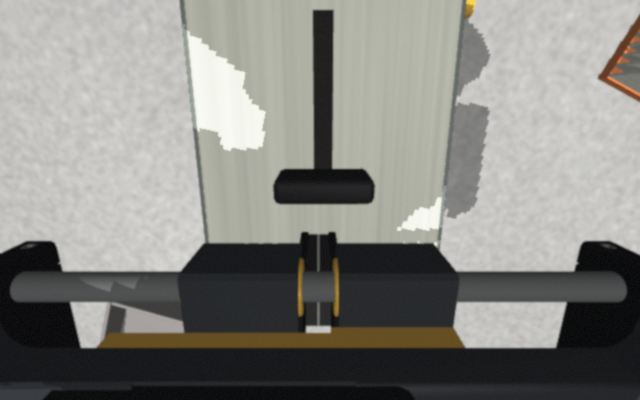

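View pics/scene2.png

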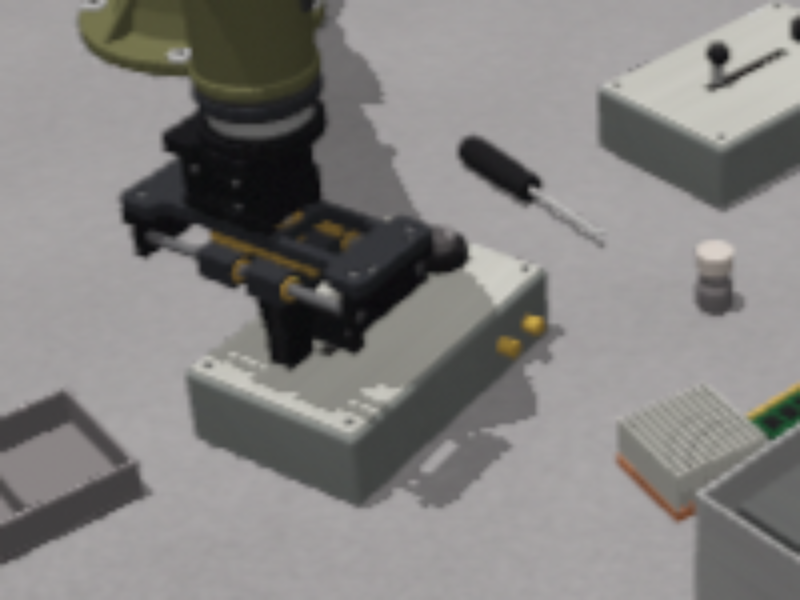

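{"op": "servo_tool", "data": {"targets": [[0,0.006,0,0,-0.004],[0,0.011,0,0,-0.004],[0,0.015,0,0,-0.004],[0,0.017,0,0,-0.004],[0,0.017,0,0,-0.004]]}}

```text
time_s: 3.75
tool_pos: [0.5592, -0.2889, 0.0736]
tool_rot: [-180.0, 0.0, 104.0]
force: [0.5, 0.1, -0.4]
grip_width: 0.0004
```

```bash
cat > s.py <<'E'
from h import *
o=monitor.get_obs(); e=np.array([-np.sin(np.deg2rad(14)),np.cos(np.deg2rad(14))])
p=np.array(o["tool_pos"]); print("t",o["time_s"],"s_mm",round(1000*float((p[:2]-[0.5632,-0.3055])@e),2),"z",round(p[2],4),"Fs",round(float(np.array(o["force"])[:2]@e),2),"F",np.round(o["force"],2))
E
python3 s.py
```

```text
t 3.75 s_mm 17.1 z 0.0736 Fs 0.0 F [ 0.52  0.13 -0.38]
```

Now in 1 mm steps until contact.

{"op": "servo_tool", "data": {"targets": [[0,0.001,0,0,0],[0,0.002,0,0,0],[0,0.003,0,0,0],[0,0.003,0,0,0]]}}

```text
time_s: 4.25
tool_pos: [0.5584, -0.286, 0.0735]
tool_rot: [-180.0, -0.0, 104.0]
force: [0.6, -0.7, 0.3]
grip_width: 0.0006
```

```bash
python3 s.py
```

```text
t 4.25 s_mm 20.06 z 0.0735 Fs -0.85 F [ 0.56 -0.74  0.3 ]
```

{"op": "servo_tool", "data": {"targets": [[0,0.0005,0,0,0],[0,0.001,0,0,0],[0,0.0015,0,0,0],[0,0.002,0,0,0],[0,0.002,0,0,0]]}}

```text
time_s: 4.88
tool_pos: [0.5581, -0.2849, 0.0736]
tool_rot: [180.0, 0.1, 104.0]
force: [1.5, -2.8, -0.9]
grip_width: 0.0001
```

```bash
python3 s.py
```

```text
t 4.875 s_mm 21.25 z 0.0736 Fs -3.04 F [ 1.53 -2.75 -0.89]
```

{"op": "servo_tool", "data": {"targets": [[0,0.0005,0,0,0],[0,0.001,0,0,0],[0,0.0015,0,0,0],[0,0.002,0,0,0],[0,0.0025,0,0,0]]}}

```text
time_s: 5.5
tool_pos: [0.5577, -0.2835, 0.0737]
tool_rot: [179.9, 0.2, 104.0]
force: [3.8, -5.0, -4.0]
grip_width: 0.0003
```

```bash
python3 s.py
```

```text
t 5.5 s_mm 22.67 z 0.0737 Fs -5.79 F [ 3.77 -5.02 -4.02]
```

{"op": "servo_tool", "data": {"targets": [[0,0.0005,0,0,0],[0,0.001,0,0,0],[0,0.0015,0,0,0],[0,0.002,0,0,0],[0,0.0025,0,0,0]]}}

```text
time_s: 6.12
tool_pos: [0.5573, -0.282, 0.0737]
tool_rot: [179.9, 0.2, 104.0]
force: [4.3, -7.0, -5.0]
grip_width: 0.0003
```

```bash
python3 s.py
```

```text
t 6.125 s_mm 24.23 z 0.0737 Fs -7.86 F [ 4.33 -7.02 -4.96]
```

{"op": "servo_tool", "data": {"targets": [[0,0.0005,0,0,0],[0,0.001,0,0,0],[0,0.0015,0,0,0],[0,0.002,0,0,0]]}}

```text
time_s: 6.62
tool_pos: [0.5559, -0.2758, 0.0734]
tool_rot: [-180.0, -0.1, 104.1]
force: [-0.6, -0.1, 0.3]
grip_width: 0.0005
```

```bash
python3 s.py
```

```text
t 6.625 s_mm 30.62 z 0.0734 Fs 0.02 F [-0.57 -0.12  0.31]
```

{"op": "servo_tool", "data": {"targets": [[0,0.0005,0,0,0],[0,0.001,0,0,0],[0,0.001,0,0,0]]}}

```text
time_s: 7.0
tool_pos: [0.5559, -0.2761, 0.0735]
tool_rot: [-180.0, -0.0, 104.1]
force: [-1.2, -0.5, -0.3]
grip_width: 0.0006
```

```bash
python3 s.py
```

```text
t 7.0 s_mm 30.28 z 0.0735 Fs -0.2 F [-1.18 -0.5  -0.32]
```

First click felt: the push dropped to zero. I'll approach the second in the same way.

{"op": "servo_tool", "data": {"targets": [[0,0.001,0,0,0],[0,0.002,0,0,0],[0,0.003,0,0,0],[0,0.004,0,0,0],[0,0.005,0,0,0]]}}

```text
time_s: 7.62
tool_pos: [0.5548, -0.2718, 0.0735]
tool_rot: [180.0, 0.0, 104.0]
force: [0.7, -1.8, -0.0]
grip_width: 0.0006
```

```bash
python3 s.py
```

```text
t 7.625 s_mm 34.77 z 0.0735 Fs -1.89 F [ 0.67 -1.78 -0.  ]
```

{"op": "servo_tool", "data": {"targets": [[0,0.0005,0,0,0],[0,0.001,0,0,0],[0,0.0015,0,0,0],[0,0.002,0,0,0],[0,0.0025,0,0,0]]}}

```text
time_s: 8.25
tool_pos: [0.5545, -0.2703, 0.0736]
tool_rot: [180.0, 0.1, 104.0]
force: [3.5, -4.4, -3.8]
grip_width: 0.0005
```

```bash
python3 s.py
```

```text
t 8.25 s_mm 36.23 z 0.0736 Fs -5.17 F [ 3.53 -4.44 -3.82]
```

{"op": "servo_tool", "data": {"targets": [[0,0.0005,0,0,0],[0,0.001,0,0,0],[0,0.0015,0,0,0],[0,0.002,0,0,0],[0,0.0025,0,0,0]]}}

```text
time_s: 8.88
tool_pos: [0.5542, -0.2692, 0.0737]
tool_rot: [179.9, 0.2, 104.0]
force: [2.6, -6.7, -4.8]
grip_width: -0.0
```

```bash
python3 s.py
```

```text
t 8.875 s_mm 37.41 z 0.0737 Fs -7.09 F [ 2.59 -6.67 -4.82]
```

{"op": "servo_tool", "data": {"targets": [[0,0.0005,0,0,0],[0,0.001,0,0,0],[0,0.0015,0,0,0]]}}

```text
time_s: 9.25
tool_pos: [0.5538, -0.268, 0.0737]
tool_rot: [179.9, 0.2, 104.0]
force: [4.6, -7.8, -4.3]
grip_width: 0.0006
```

```bash
python3 s.py
```

```text
t 9.25 s_mm 38.64 z 0.0737 Fs -8.71 F [ 4.64 -7.82 -4.31]
```

{"op": "servo_tool", "data": {"targets": [[0,0.0005,0,0,0],[0,0.0005,0,0,0]]}}

```text
time_s: 9.5
tool_pos: [0.5534, -0.2661, 0.0736]
tool_rot: [180.0, 0.1, 104.0]
force: [2.0, -3.4, -2.3]
grip_width: 0.0004
```

```bash
python3 s.py
```

```text
t 9.5 s_mm 40.56 z 0.0736 Fs -3.76 F [ 2.05 -3.37 -2.26]
```

Past the force peak and easing.

{"op": "servo_tool", "data": {"targets": [[0,0,0,0,0],[0,0,0,0,0]]}}

```text
time_s: 9.75
tool_pos: [0.5528, -0.2633, 0.0734]
tool_rot: [-180.0, -0.1, 104.1]
force: [-0.5, 0.1, -0.4]
grip_width: 0.0001
```

```bash
python3 s.py
```

```text
t 9.75 s_mm 43.44 z 0.0734 Fs 0.24 F [-0.5   0.12 -0.42]
```

Second click. Before the third I'll check the lever position with the camera.

Run:
```python
from h import *
c=cam("wrist"); cv2.imwrite("pics/wrist3.png",c["frame"])
for x in pinpoint("wrist","load_lever_top")[:1]: print(np.round(x["at"],1),round(x["confidence"],2), np.round(px2w(c,x["at"],z=0.0935),4))
```

```text
[324.5 227.2] 0.64 [ 0.5506 -0.2421  0.0935]
```

View pics/wrist3.png

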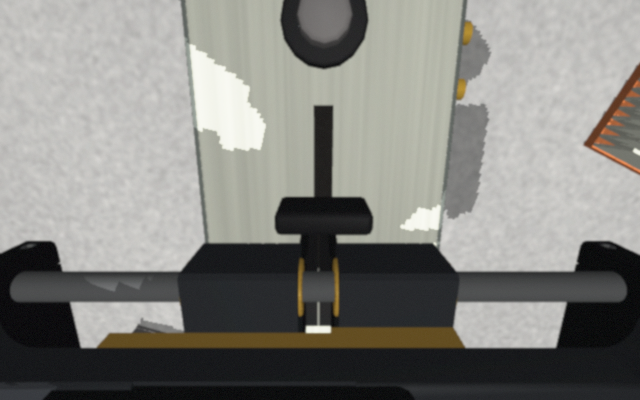

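{"op": "servo_tool", "data": {"targets": [[0,0.0015,0,0,0],[0,0.003,0,0,0],[0,0.0045,0,0,0],[0,0.0055,0,0,0],[0,0.0065,0,0,0]]}}

```text
time_s: 10.48
tool_pos: [0.5515, -0.2584, 0.0736]
tool_rot: [180.0, 0.0, 104.0]
force: [-0.4, -0.5, -0.6]
grip_width: 0.0006
```

```bash
python3 s.py
```

```text
t 10.475 s_mm 48.49 z 0.0736 Fs -0.44 F [-0.36 -0.54 -0.62]
```

The wrist view shows the cap at (324,215) about 27 mm from home, so it is in notch two. Button at (324,15). Next is the third click.

{"op": "servo_tool", "data": {"targets": [[0,0.0005,0,0,0],[0,0.001,0,0,0],[0,0.0015,0,0,0],[0,0.002,0,0,0],[0,0.0025,0,0,0]]}}

```text
time_s: 11.1
tool_pos: [0.5511, -0.2571, 0.0736]
tool_rot: [180.0, 0.1, 104.0]
force: [1.8, -3.9, -1.4]
grip_width: 0.0002
```

```bash
python3 s.py
```

```text
t 11.1 s_mm 49.89 z 0.0736 Fs -4.22 F [ 1.78 -3.9  -1.38]
```

{"op": "servo_tool", "data": {"targets": [[0,0.0005,0,0,0],[0,0.001,0,0,0],[0,0.0015,0,0,0],[0,0.002,0,0,0],[0,0.0025,0,0,0]]}}

```text
time_s: 11.72
tool_pos: [0.5508, -0.2559, 0.0736]
tool_rot: [179.9, 0.2, 104.0]
force: [3.4, -7.0, -4.1]
grip_width: 0.0004
```

```bash
python3 s.py
```

```text
t 11.725 s_mm 51.15 z 0.0736 Fs -7.63 F [ 3.36 -7.03 -4.15]
```

{"op": "servo_tool", "data": {"targets": [[0,0.0005,0,0,0],[0,0.001,0,0,0],[0,0.0015,0,0,0]]}}

```text
time_s: 12.1
tool_pos: [0.5506, -0.2549, 0.0737]
tool_rot: [179.9, 0.2, 104.0]
force: [4.4, -7.8, -5.0]
grip_width: 0.0004
```

```bash
python3 s.py
```

```text
t 12.1 s_mm 52.13 z 0.0737 Fs -8.62 F [ 4.43 -7.78 -5.05]
```

{"op": "servo_tool", "data": {"targets": [[0,0.0005,0,0,0],[0,0.0005,0,0,0]]}}

```text
time_s: 12.35
tool_pos: [0.5504, -0.2542, 0.0737]
tool_rot: [179.9, 0.2, 104.0]
force: [3.4, -7.6, -4.2]
grip_width: 0.0008
```

```bash
python3 s.py
```

```text
t 12.35 s_mm 52.88 z 0.0737 Fs -8.17 F [ 3.41 -7.57 -4.25]
```

{"op": "servo_tool", "data": {"targets": [[0,0.0005,0,0,0],[0,0.0005,0,0,0]]}}

```text
time_s: 12.6
tool_pos: [0.55, -0.2526, 0.0736]
tool_rot: [180.0, 0.1, 104.0]
force: [2.5, -3.4, -2.1]
grip_width: 0.0005
```

```bash
python3 s.py
```

```text
t 12.6 s_mm 54.55 z 0.0736 Fs -3.92 F [ 2.52 -3.42 -2.07]
```

{"op": "servo_tool", "data": {"targets": [[0,0,0,0,0],[0,0,0,0,0]]}}

```text
time_s: 12.85
tool_pos: [0.5494, -0.2497, 0.0734]
tool_rot: [-180.0, -0.1, 104.1]
force: [-0.0, -0.2, -0.4]
grip_width: 0.0003
```

```bash
python3 s.py
python3 - <<'E'
from h import *
c=cam("wrist"); cv2.imwrite("pics/wrist4.png",c["frame"])
for l,z in (("load_lever_top",.0935),("load_button_top",.082)):
  for x in pinpoint("wrist",l)[:1]: print(l,np.round(x["at"],1),round(x["confidence"],2), np.round(px2w(c,x["at"],z=z),4))
E
```

```text
t 12.85 s_mm 57.44 z 0.0734 Fs -0.22 F [-0.03 -0.23 -0.37]
load_lever_top [323.3 224.5] 0.77 [ 0.5463 -0.2274  0.0935]
load_button_top [324.9  49.5] 0.88 [ 0.5284 -0.1542  0.082 ]
```

View pics/wrist4.png

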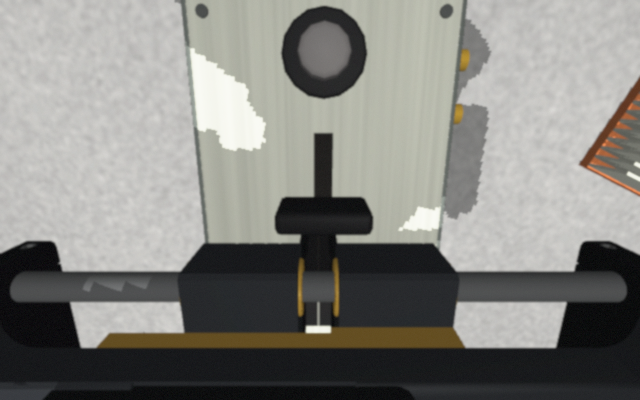

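Third click: the push is at zero and the cap stands about 42 mm from home. The slot still shows between the cap at (324,215) and the button at (324,51). I'll back off, go up, then over the button.

{"op": "servo_tool", "data": {"targets": [[0,-0.005,0,0,0],[0,-0.01,0,0,0],[0,-0.01,0,-0.015,0],[0,-0.01,0,-0.04,0],[0,-0.01,0,-0.055,0]]}}

```text
time_s: 13.62
tool_pos: [0.5531, -0.2611, 0.1309]
tool_rot: [179.9, 0.1, 104.0]
force: [0.8, 0.3, 0.7]
grip_width: 0.0004
```

```bash
python3 go.py 0.528 -0.155 0.125 104.1; python3 fit.py | head -5
```

```text
t 13.625 pos [ 0.5531 -0.2611  0.1309] rot [1.7988e+02 1.0000e-01 1.0404e+02] F [0.81 0.33 0.65] grip 0.0004
shift [0.109  0.0014 0.0057] turn -0.0011
top 2054 zmed 0.06085678610513723
rect [ 535.9 -190.4] [139.7 142.8] 14.01
cap 74 [ -0.8 -36.2] [-22.8 -43.3] [ 21.8 -30.4] 0.0933
btn 1 [-9.8 41. ] [-9.8 41. ] [-9.8 41. ] 0.0878
btn 28 [-0.4 45.2] 0.0816
```

The top depth view also puts the lever about 41.5 mm from home. Moving over the button.

{"op": "servo_tool", "data": {"targets": [[0,0.03,0.0005,0,0],[0,0.06,0.001,0,0],[0,0.09,0.0015,0,0],[0,0.109,0.0015,0,0],[0,0.109,0.0015,0.01,0]]}}

```text
time_s: 14.35
tool_pos: [0.5277, -0.1538, 0.1188]
tool_rot: [179.9, 0.1, 104.2]
force: [0.2, -0.3, -0.5]
grip_width: 0.0003
```

```bash
python3 go.py 0.528 -0.155 0.087 104.1
python3 - <<'E'
from h import *
c=cam("scene"); f=cv2.resize(c["frame"][150:300,150:350],(800,600)); cv2.imwrite("pics/scene5.png",f)
E
```

```text
t 14.35 pos [ 0.5277 -0.1538  0.1188] rot [1.7993e+02 7.0000e-02 1.0417e+02] F [ 0.15 -0.31 -0.45] grip 0.0003
shift [-0.0012 -0.      0.0318] turn 0.0012
```

View pics/scene5.png

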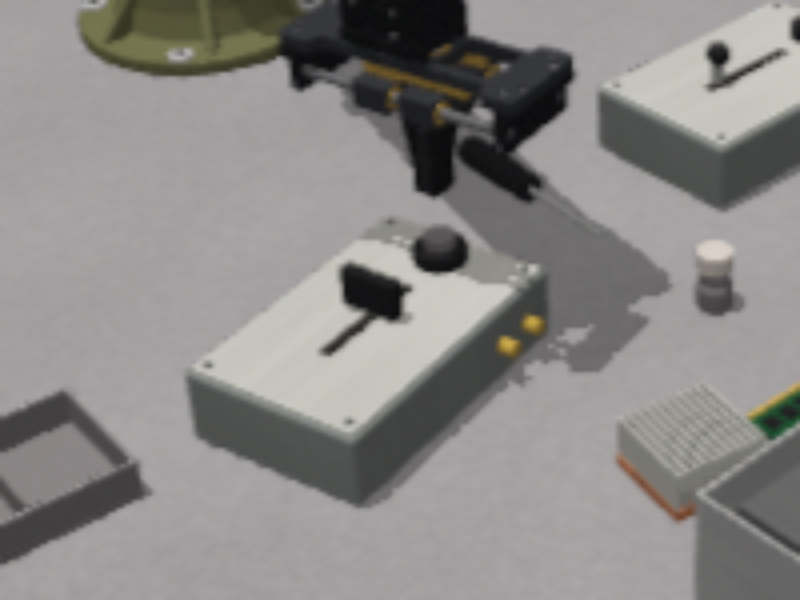

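The crop shows the fingertips at (433,185), straight above the button at (440,245), with the lever at (372,290) well clear. Going down now.

{"op": "servo_tool", "data": {"targets": [[0,-0.001,0,0.012,0],[0,-0.001,0,0.024,0],[0,-0.001,0,0.031,0],[0,-0.001,0,0.034,0],[0,-0.001,0,0.034,0]]}}

```text
time_s: 15.02
tool_pos: [0.5274, -0.1558, 0.0844]
tool_rot: [-180.0, -0.0, 104.0]
force: [0.4, -0.0, 0.5]
grip_width: 0.0004
```

{"op": "servo_tool", "data": {"targets": [[0,0,0,0.001,0],[0,0,0,0.002,0],[0,0,0,0.003,0],[0,0,0,0.004,0],[0,0,0,0.004,0]]}}

```text
time_s: 15.65
tool_pos: [0.5276, -0.1558, 0.0808]
tool_rot: [180.0, 0.0, 104.0]
force: [-0.9, -0.2, 3.0]
grip_width: 0.0002
```

{"op": "servo_tool", "data": {"targets": [[0,0,0,0.001,0],[0,0,0,0.002,0],[0,0,0,0.003,0],[0,0,0,0.003,0]]}}

```text
time_s: 16.15
tool_pos: [0.5276, -0.1558, 0.0777]
tool_rot: [180.0, 0.0, 104.0]
force: [-0.4, 0.3, 4.0]
grip_width: 0.0005
```

{"op": "servo_tool", "data": {"targets": [[0,0,0,0.001,0],[0,0,0,0.002,0],[0,0,0,0.002,0]]}}

```text
time_s: 16.52
tool_pos: [0.5276, -0.1558, 0.0764]
tool_rot: [180.0, 0.0, 104.0]
force: [-2.2, -0.1, 9.3]
grip_width: 0.0005
```

{"op": "servo_tool", "data": {"targets": [[0,0,0,0.001,0],[0,0,0,0.0015,0],[0,0,0,0.0015,0]]}}

```text
time_s: 16.9
tool_pos: [0.5277, -0.1558, 0.0762]
tool_rot: [-180.0, 0.1, 104.0]
force: [-5.1, 1.7, 17.6]
grip_width: 0.0006
```

The button has bottomed out: z stays at 0.076 while the force climbs to 17.6 N. Releasing and retreating upward.

{"op": "servo_tool", "data": {"targets": [[0,0,0,-0.004,0],[0,0,0,-0.01,0],[0,0,0,-0.03,0],[0,0,0,-0.07,0],[0,0,0,-0.11,0]]}}

```text
time_s: 17.52
tool_pos: [0.5264, -0.1555, 0.1841]
tool_rot: [-179.9, -0.1, 104.0]
force: [0.6, -0.1, -0.4]
grip_width: 0.0006
```

{"op": "servo_tool", "data": {"targets": [[0,-0.04,0,-0.02,0],[0,-0.08,0,-0.04,0],[0,-0.12,0,-0.05,0],[0,-0.15,0,-0.05,0],[0,-0.15,0,-0.05,0]]}}

```text
time_s: 18.15
tool_pos: [0.5625, -0.3043, 0.2323]
tool_rot: [-179.9, -0.1, 103.8]
force: [-0.8, 0.5, -0.2]
grip_width: 0.0004
```

```bash
python3 s.py; python3 fit.py
python3 - <<'E'
from h import *
for n in ["scene","top"]:
    c=cam(n); f=c["frame"]
    f=cv2.resize(f[150:300,150:350] if n=="scene" else f[120:280,160:520],(800,600) if n=="scene" else (800,356)); cv2.imwrite(f"pics/{n}6.png",f)
E
```

```text
t 18.15 s_mm 1.33 z 0.2323 Fs 0.68 F [-0.79  0.5  -0.17]
top 3355 zmed 0.060820965383584946
rect [ 545.3 -227.9] [139.8 220.2] 14.07
cap 73 [-1.2  2.5] [-22.8  -5.1] [21.7  8.5] 0.0936
btn 1 [ 8.5 83.7] [ 8.5 83.7] [ 8.5 83.7] 0.0866
btn 59 [-0.7 78.6] 0.0822
scene 2300 zmed 0.06030745557947714
rect [ 546.9 -233.7] [142.5 220.3] 14.57
cap 75 [1.8 0.8] [-25.2  -5.8] [24.2 11. ] 0.0922
btn 43 [ 1.7 77.4] 0.0814
```

View pics/scene6.png

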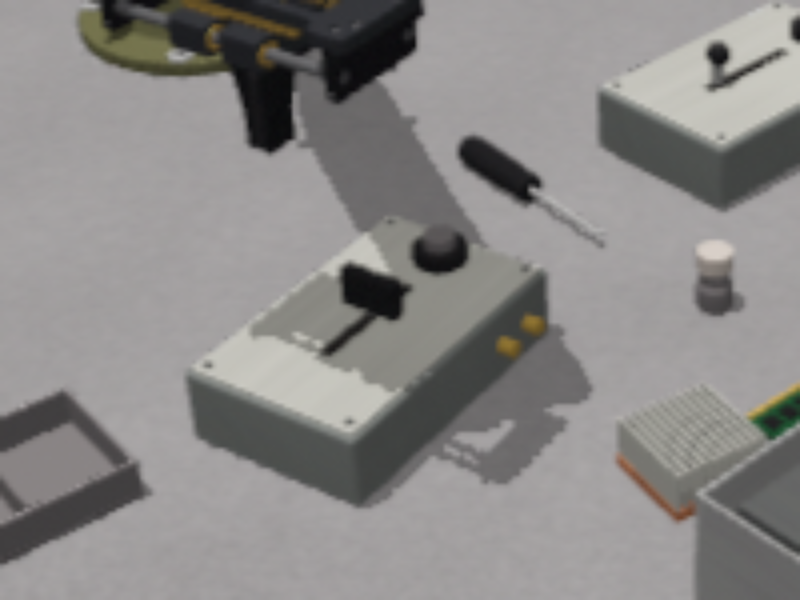

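View pics/top6.png

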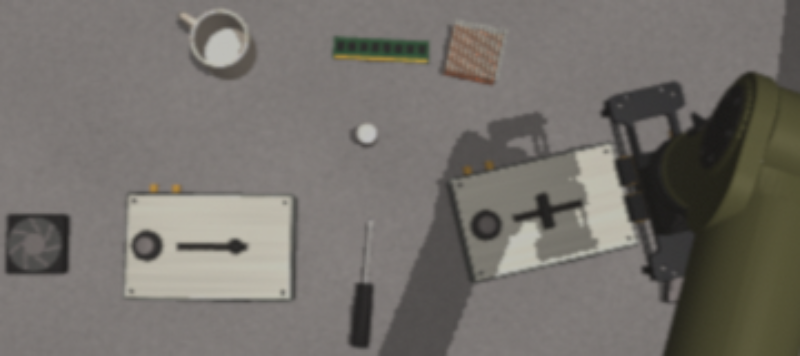

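Cap is at local y 2.5 mm (top) / 0.8 mm (scene), against 2 mm for the third notch. The button top is back at z ≈ 0.082. The other box's lever at (236,246) in the top crop and the loose things look untouched, and the arm is clear.

```bash
python3 -c "
from cell import ticket
print(ticket.sign_off())"
```

```text
the job is handed in; nothing more can be done
None
```

The load lever is in its third notch, the button has been pressed fully down and sprung back, and the job is handed in (last clock reading 18.15 s). The hand-in gives no verdict.

- **Lever:** I pushed it from home with the closed fingertips in steps of about 0.5 mm. I felt three separate clicks, each rising to about 8–9 N and then dropping to zero.
- **Button:** It bottomed out at z ≈ 0.076, where the force climbed to 17.6 N without further travel. I then moved the arm up and clear.

**Last checks:**
- **Lever position:** The bar cap is about 41–42.5 mm from home in both the top and scene depth views, against 42 mm for the third notch.
- **Button position:** Its top is back up at z ≈ 0.082, which is the unpressed height.
- **Other box and loose things:** They looked unmoved in the pictures. I judged this by eye and did not measure each one.
- **Arm:** It touches nothing; the force reading is within noise.

One disagreement: the scene camera placed the box about 6 mm away from where the top camera did. I worked from the contact force and the wrist and top cameras, which agreed with each other.

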